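# Take the orange pencil tin out of the middle of the stack

### The job

A customer at the stationery counter wants the orange pencil tin, which is in the middle of a stack: lift the blue tin off and set it down on the bare half of the cork mat, then lay the orange tin flat in the white tray on the other half, and finally put the blue tin back squarely on top of the white one. Keep the tins level, let go of each one where you set it down, and leave the white tin where it stands.

Things in the scene. Friction and masses are not known exactly. Their poses are not given: they have to be found in the camera images.
- upper_tin: Blue closed pencil tin, rigid, 160 mm long (its x), 54 wide (its y), 40 high (its z, up), 0.2 kg; origin at the centre of its underside. At the start it lies on top of the stack, on the orange tin, roughly lined up with it (within about 10 mm and 5 degrees).
- wanted_tin: Orange closed pencil tin, rigid, 160 mm long (its x), 54 wide (its y), 40 high (its z, up), 0.2 kg; origin at the centre of its underside. At the start it is the middle one of the stack, between the blue and the white tin.
- lower_tin: White closed pencil tin, rigid, 160 mm long (its x), 54 wide (its y), 40 high (its z, up), 0.2 kg; origin at the centre of its underside. Bottom of the stack, loose on a wooden riser 12 mm high. A second stack of three such tins (black, yellow, green upward) stands on its own riser at least 200 mm away and has no part in this; nothing within the arm's way is taller than the stacks (132 mm).
- order_mat: Cork mat fixed on the counter (z = 0), 250 (its x) x 280 (its y) x 4 mm; origin at its underside's centre, z up. On its -y half a fixed white tray, centre x = 0, y = -70 mm, inside 210 (x) x 120 mm (y), floor 7 mm and rim 15 mm above the origin. Its +y half is bare, middle x = 0, y = +70 mm, surface 4 mm above the origin.
There are look-alikes about, which are no part of the job. What is shaped like the lower_tin but pink is not meant.

How it is judged:
On the way, in this order (a step that is already met when the one before it is completed fails the run):
1. the blue tin has been set down flat on the bare half of the mat and let go (x of upper_tin in the frame of order_mat between -0.13 and 0.13 m and y of upper_tin in the frame of order_mat between 0.015 and 0.15 m and z of upper_tin in the frame of order_mat between -0.002 and 0.014 m and linear speed of upper_tin below 0.03 m/s and contact force between the fingers and upper_tin below 0.1 N and angle between upper_tin's own z axis and vertical below 0.12 rad), for 0.2 s.
2. the orange tin lies flat in the white tray and has been let go (x of wanted_tin in the frame of order_mat between -0.04 and 0.04 m and y of wanted_tin in the frame of order_mat between -0.115 and -0.025 m and z of wanted_tin in the frame of order_mat between 0.002 and 0.014 m and linear speed of wanted_tin below 0.03 m/s and contact force between the fingers and wanted_tin below 0.1 N and angle between wanted_tin's own z axis and vertical below 0.12 rad), for 0.2 s.
At the end, for the whole second after the job is handed in: The blue tin lies flat on the white one, its centre within 20 mm and its long side within 12 degrees of the white one's; the orange tin lies flat on the floor of the white tray; the white tin is within 20 mm of where it was; all are at rest and released (all of step 2 and horizontal distance between upper_tin and lower_tin below 0.02 m and angle between the x axis of upper_tin and the x axis of lower_tin, either way round below 0.21 rad and z of upper_tin in the frame of lower_tin between 0.034 and 0.046 m and linear speed of upper_tin below 0.03 m/s and contact force between the fingers and upper_tin below 0.1 N and angle between each of upper_tin, lower_tin's own z axis and vertical below 0.12 rad and distance of lower_tin from where it was at the start of the episode below 0.02 m); the robot touches nothing.
It fails at once if the blue or the orange tin is tipped by more than 30 degrees (angle between any of upper_tin, wanted_tin's own z axis and vertical above 0.52 rad).
It also fails if it takes over 72 s, if anything falls off the work surface, if the arm or the gripper's body presses on something with over 40 N, if the wrist force passes 120 N, or if a joint passes its speed limit or range.

### The arm

A 7-joint arm with a two-finger parallel gripper is mounted at the origin on the work surface. World frame = base frame: x ahead of the robot, y to its left, z up, the work surface at z = 0. Lengths are in m, angles in rad, forces in N, time in s.
With the tool pointing down it reaches from about 0.4 to 0.875 m from the base axis. Payload 19.3 kg.
Tool frame: the origin (TCP) lies between the finger pads; the fingertips stand 17 mm ahead of it and the grasp point (between the pads) lies 2 mm behind it; z points along the fingers, y is the line along which they close (so a half turn about z gives the same grasp; the last joint's range is limited). The gripper opens to 85 mm and grips with 20 to 120 N. Pads are 22 mm wide; open, the fingers measure 114 mm over their backs; the gripper's body (76 mm by 85 mm) begins 54 mm behind the grasp point. The pads swing forward as they close: fully open they stand 13 mm farther back than shut.
Start: joints at [-1.301, 0.521, -0.036, 1.599, 0.021, 1.021, -0.113], TCP at [0.208, 0.589, 0.248] pointing down, gripper open.
Joint ranges: [-2.91, 2.91], [-0.3, 2.13], [-1.5, 1.42], [0.17, 2.43], [-1.26, 4.41], [0.16, 1.93], [-2.52, 2.52]. Speed limits (rad/s): [1.89, 1.89, 2.39, 2.39, 3.01, 3.01, 3.01].

### API

Orientations are given as a unit quaternion [x, y, z, w].
In Python, from bench import bot, imaging gives the robot as it stands.
- The arm moves only by the shell command python3 -m inch 'ROWS' [OPENING]. ROWS is JSON, a list of rows, each an object with "offset": the shift along the tool's x, y, z in cm, a list of three; "delta_rot": the turn, a rotation vector about the tool's x, y, z in rad, a list of three. A call has 1 to 10 rows; each row shifts and turns the commanded pose from where the row before left it, along the tool's axes as they then stand; what a row does not reach is not made up. A row lasts 1/12 s, in which the tool goes at most 41.7 mm and 7.16 degrees, less where a joint would pass 70% of its speed; a pose out of reach is approached as far as the arm can. A call with a gripper value outside its range is refused whole. OPENING is the closure, from 0 (fully open) to 1 (shut), set as the call begins (- or left out, the last holds). The fingers move at their own pace and stop on an object; the grip force is fixed at half the most. Time passes only in rows, so rows that do not move let the fingers close. It gives the time, the measured TCP pose, the force, the opening and the grip force at its end, in the units of the state.
- bot.observe(): the state, without advancing time (a new reading comes with each control period).
- imaging.grab_frame(name): name is "side" or "top" or "wrist"; returns (picture, depth): 420x560x3 uint8, red, green, blue; 420x560 float32, m along the optical axis (not along the pixel's ray), 0 where there is no reading.
- imaging.get_calibration(name): a dict with "intrinsics" (3x3 intrinsics, pixels), "dist_coeffs" ([k1, k2, p1, p2, k3] as OpenCV has them; the pictures are not rectified), "rvec" (rotation vector, rad) and "tvec" (3), from world to camera coordinates, as OpenCV has them. Camera axes: x right, y down, z forward; pixel columns grow to the right and rows downward; lengths in m; the calibration is good to about 2 mm. A picture is of the moment at which its call begins: read the wrist's pose just before it. get_calibration takes no time and is no camera call; for the wrist camera it gives the pose at the moment of the call.
- bot.sign_off(): hands the job in; it is judged then, once.
Trained networks look in the newest picture that a camera, given by its name, has taken for a name from the list of things; names that differ only in an ending like _2 or _b are one class to them, and where a whole thing is asked for, a point or a joint stands for the part that bears it (a point fixed in the world has none). Each returns a list of dicts, best first, with "p" (0 to 1); they miss things now and then, are a little off and sometimes report something else, mostly with a low value. They report only what shows in the picture. A call takes as long as a camera call. They do not tell look-alikes from the thing itself.
- imaging.trace(camera, target): "pixels" (420x560 bool, what is visible of it) and "bbox" ([left, top, right, bottom] as shares, 0 to 1, of the picture: columns of its width, rows of its height, round what is visible of it).
- imaging.place_of(camera, target): "centre" ([column, row] as shares, 0 to 1, of the picture: columns of its width, rows of its height: a listed point, or the origin of a listed thing).
The state is a dict: "t": time; "joint_pos": joint angles; "joint_vel": joint speeds; "tau": joint torques, N m; "eef_pos": TCP position; "ee_rot": TCP orientation; "wrist_force": force on the tool from outside, world axes, zero at the start; "ft_torque": the same for the moment, N m; "gripper_width": opening from 0.0 (shut) to 1.0 (fully open); "finger_force": force on a finger pad.
Only numpy, scipy, OpenCV 4.12 (cv2) and the standard library are available. Lean on these libraries where they do the work, as an engineer would, in place of code of your own. Each camera call takes 0.05 s, during which the arm holds its last target. There are 200 camera calls.

## Working session

There is one attempt and no reset: what is moved stays moved. The work goes in short steps, Python scripts to look and compute and a shell command to move; the robot and the scene stay as the last step left them, time stands still between calls to the robot, and variables do not carry over. Pictures are saved under pics/ and viewed, at most 10 in all, crops included, and the job is handed in when it is done.

```bash
ls; mkdir -p pics; cat > h.py <<'E'
import numpy as np, cv2
from scipy.spatial.transform import Rotation as R
from bench import bot, imaging
def cloud(cam):
    pic,d=imaging.grab_frame(cam); c=imaging.get_calibration(cam)
    K=np.array(c["intrinsics"],float); D=np.array(c["dist_coeffs"],float)
    h,w=d.shape; u,v=np.meshgrid(np.arange(w),np.arange(h))
    n=cv2.undistortPoints(np.stack([u,v],-1).reshape(-1,1,2).astype(np.float64),K,D).reshape(h,w,2)
    P=np.dstack([n*d[...,None],d])
    M=cv2.Rodrigues(np.array(c["rvec"],float))[0]; t=np.array(c["tvec"],float).ravel()
    W=(P-t)@M; W[d<=0]=np.nan
    return pic,W
E
cat > a.py <<'E'
from h import *
import sys
s=bot.observe(); print(s["t"],s["eef_pos"],s["ee_rot"],s["gripper_width"])
ims=[]
for cam in ["top","side"]:
    pic,W=cloud(cam); np.save(f"{cam}.npy",W); cv2.imwrite(f"pics/{cam}0.png",pic[...,::-1])
    for n in ["upper_tin","wanted_tin","lower_tin","order_mat"]:
        for r in imaging.trace(cam,n)[:3]:
            m=r["pixels"]; p=W[m]; p=p[~np.isnan(p[:,0])]
            if len(p)<20: continue
            zt=np.percentile(p[:,2],95); q=p[p[:,2]>zt-.008]
            rc=cv2.minAreaRect(q[:,:2].astype(np.float32)*1000)
            print(cam,n,round(r["p"],2),m.sum(),"zt",zt.round(4),"rect mm",np.round(rc[0],1),np.round(rc[1],1),round(rc[2],1),"col",pic[m].mean(0).round(),"bbox px",(np.array(r["bbox"])*[560,420,560,420]).round())
E
python3 a.py
```

```text
pics
0.0 [0.20821756 0.58896182 0.24772378] [ 1.69074932e-01  9.85603033e-01 -5.69654411e-04 -6.65917398e-05] 0.9972965081489118
top upper_tin 0.56 2169 zt 0.1341 rect mm [ 488.7 -322.6] [160.4  54.9] 8.4 col [ 74.  92. 135.] bbox px [419. 139. 458. 218.]
top upper_tin 0.22 10525 zt 0.0108 rect mm [541.2 311.9] [281.3 252.3] 88.2 col [181. 159. 134.] bbox px [111. 117. 229. 217.]
top wanted_tin 0.66 436 zt 0.0929 rect mm [ 475.8 -296.7] [161.4  40.3] 20.6 col [96. 61. 41.] bbox px [414. 152. 445. 220.]
top lower_tin 0.81 1667 zt 0.0423 rect mm [ 265.  -335.9] [158.3  54.8] 73.2 col [185. 130. 136.] bbox px [396. 261. 467. 304.]
top lower_tin 0.61 1613 zt 0.0427 rect mm [ 316.6 -140.6] [158.   54.4] 37.0 col [190. 147. 151.] bbox px [320. 222. 381. 292.]
top lower_tin 0.54 320 zt 0.0525 rect mm [ 483.7 -293.6] [155.6   3.3] 6.3 col [80. 70. 63.] bbox px [408. 153. 425. 226.]
top order_mat 0.85 10596 zt 0.0108 rect mm [541.3 312. ] [281.4 252.3] 88.2 col [180. 158. 133.] bbox px [109. 116. 230. 219.]
side upper_tin 0.7 2130 zt 0.1328 rect mm [ 486.5 -326.3] [158.6  53.4] 8.0 col [ 53.  83. 142.] bbox px [352. 228. 423. 283.]
side wanted_tin 0.76 880 zt 0.0904 rect mm [ 478.1 -347.6] [ 48.4 162.7] 77.5 col [107.  54.  20.] bbox px [347. 256. 421. 298.]
side lower_tin 0.7 870 zt 0.051 rect mm [ 478.2 -348.8] [ 47.2 161.6] 78.9 col [90. 88. 82.] bbox px [344. 275. 416. 313.]
side lower_tin 0.64 2736 zt 0.041 rect mm [ 263.6 -339.8] [160.5  54.5] 73.2 col [200. 124. 134.] bbox px [275. 296. 326. 380.]
side lower_tin 0.57 1641 zt 0.041 rect mm [ 316.  -142.7] [161.9  54.4] 37.5 col [190. 116. 126.] bbox px [243. 237. 295. 297.]
side order_mat 0.94 2614 zt 0.0128 rect mm [535.5 231. ] [428.6 245.9] 88.1 col [204. 176. 145.] bbox px [215. 154. 305. 201.]
```

```bash
cat > b.py <<'E'
from h import *
W=np.load("top.npy"); pic=cv2.imread("pics/top0.png")
# tray: high points on mat
x,y,z=W[...,0],W[...,1],W[...,2]
m=(abs(x-.541)<.15)&(abs(y-.312)<.16)&(z>.0115)&(z<.025)
q=W[m]; rc=cv2.minAreaRect(q[:,:2].astype(np.float32)*1000); print("tray",m.sum(),rc)
# fit faces of the stack per layer (side faces), both cameras
for cam in ["top","side"]:
    V=np.load(cam+".npy")
    for lo,hi in [(.018,.046),(.058,.086),(.098,.124)]:
        mm=(V[...,2]>lo)&(V[...,2]<hi)&(abs(V[...,0]-.487)<.12)&(abs(V[...,1]+.324)<.09)
        p=V[mm]
        if len(p)>20:
            hh=cv2.minAreaRect(p[:,:2].astype(np.float32)*1000); print(cam,lo,len(p),np.round(hh[0],1),np.round(hh[1],1),round(hh[2],1))
            # robust line of long face
            vx=cv2.fitLine(p[:,:2].astype(np.float32),cv2.DIST_HUBER,0,.001,.001).ravel(); print("  line",vx.round(4),np.degrees(np.arctan2(vx[1],vx[0])).round(1))
a=cv2.imread("pics/top0.png"); b=cv2.imread("pics/side0.png")
cv2.imwrite("pics/both.png",cv2.resize(np.vstack([a,b]),(400*1,600)))
E
python3 b.py
```

```text
tray 439 ((539.28173828125, 245.14126586914062), (133.01345825195312, 218.54714965820312), 88.33201599121094)
top 0.018 258 [ 476.6 -297.7] [164.5  47.1] 24.6
  line [ 0.9917  0.1285  0.4783 -0.2947] 7.4
top 0.058 277 [ 476.4 -296.9] [167.9  48.3] 22.4
  line [ 0.9951  0.0992  0.4947 -0.2923] 5.7
top 0.098 306 [ 477.9 -300.4] [167.8  48.7] 25.6
  line [ 0.9901  0.1403  0.4577 -0.3003] 8.1
side 0.018 618 [ 480.3 -348.3] [ 51.8 167.3] 78.8
  line [ 0.9995  0.0314  0.4801 -0.3476] 1.8
side 0.058 679 [ 480.8 -346.9] [ 51.  170.8] 77.5
  line [ 1.      0.0047  0.4526 -0.3476] 0.3
side 0.098 662 [ 484.1 -348.7] [ 52.8 167.3] 79.0
  line [ 0.9931  0.1174  0.4818 -0.351 ] 6.7
```

View pics/top0.png

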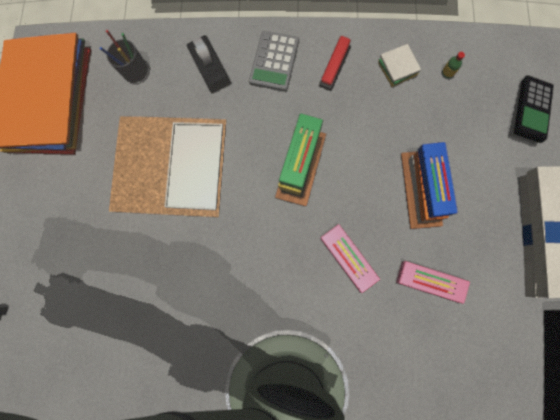

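View pics/side0.png

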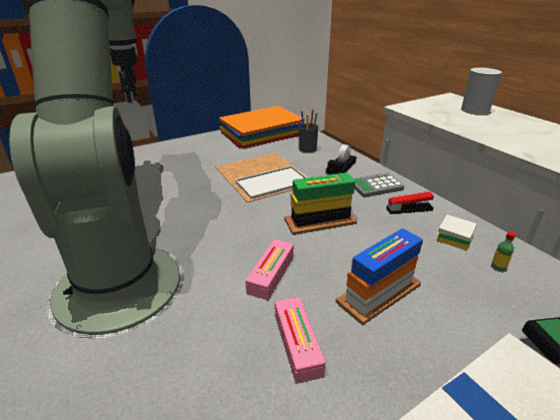

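Top: stack at (437,180) with blue on top. The mat is at (168,166), tray on its right (−y) half and bare cork on the left. The pink look-alikes are at (350,258) and (433,282), and the green stack at (302,153) must be cleared. Side: blue/orange/white stack at (385,270).

I'll turn the tool the long way round to stay clear of the joint 7 limit.

```bash
cat > go.py <<'E'
# python3 go.py x y z yaw_deg : needed turn (about tool z), and shift in current tool axes and after the turn
from h import *
import sys
s=bot.observe(); p=np.array(s["eef_pos"]); r=R.from_quat(s["ee_rot"]).as_matrix()
x,y,z,yaw=map(float,sys.argv[1:5]); a=np.radians(yaw)
T=np.array([[np.cos(a),np.sin(a),0],[np.sin(a),-np.cos(a),0],[0,0,-1]]).T
T=np.column_stack([[np.cos(a),np.sin(a),0],[np.sin(a),-np.cos(a),0],[0,0,-1]])
d=(np.array([x,y,z])-p)*100
print("t",round(s["t"],2),"p",p.round(4),"heading",np.degrees(np.arctan2(r[1,0],r[0,0])).round(2),"j7",round(s["joint_pos"][6],2),"grip",round(s["gripper_width"],3),np.round(s["finger_force"],1))
print("turn",R.from_matrix(r.T@T).as_rotvec().round(4),"shift now",(r.T@d).round(2),"after turn",(T.T@d).round(2))
E
Z='{"offset":[0,0,0],"delta_rot":[0,0,0.12]}'
python3 -m inch '[{"offset":[0,0,0],"delta_rot":[0,0,0.12]},{"offset":[0,0,0],"delta_rot":[0,0,0.12]},{"offset":[0,0,0],"delta_rot":[0,0,0.12]},{"offset":[0,0,0],"delta_rot":[0,0,0.12]},{"offset":[0,0,0],"delta_rot":[0,0,0.12]},{"offset":[0,0,0],"delta_rot":[0,0,0.12]},{"offset":[0,0,0],"delta_rot":[0,0,0.12]},{"offset":[0,0,0],"delta_rot":[0,0,0.12]},{"offset":[0,0,0],"delta_rot":[0,0,0.12]},{"offset":[0,0,0],"delta_rot":[0,0,0.12]}]' 0
python3 go.py .52 .1 .23 8.2
```

```text
t: 1.33
eef_pos: [0.2082, 0.5893, 0.2483]
ee_rot: [0.698, 0.716, -0.0, -0.0]
wrist_force: [0.0, -0.1, 0.0]
gripper_width: 1.001
finger_force: 0.0
t 1.33 p [0.2082 0.5893 0.2483] heading 91.44 j7 -1.17 grip 1.001 0.0
turn [-1.0000e-04  0.0000e+00  1.4528e+00] shift now [-49.69  29.94   1.83] after turn [23.88 52.87  1.83]
```

```bash
python3 -m inch '[{"offset":[-3.1,1.87,0.1],"delta_rot":[0,0,0]},{"offset":[-3.1,1.87,0.1],"delta_rot":[0,0,0]},{"offset":[-3.1,1.87,0.1],"delta_rot":[0,0,0]},{"offset":[-3.1,1.87,0.1],"delta_rot":[0,0,0]},{"offset":[-3.1,1.87,0.1],"delta_rot":[0,0,0]},{"offset":[-3.1,1.87,0.1],"delta_rot":[0,0,0]},{"offset":[-3.1,1.87,0.1],"delta_rot":[0,0,0]},{"offset":[-3.1,1.87,0.1],"delta_rot":[0,0,0]}]' >/dev/null
python3 -m inch '[{"offset":[-3.1,1.87,0.1],"delta_rot":[0,0,0]},{"offset":[-3.1,1.87,0.1],"delta_rot":[0,0,0]},{"offset":[-3.1,1.87,0.1],"delta_rot":[0,0,0]},{"offset":[-3.1,1.87,0.1],"delta_rot":[0,0,0]},{"offset":[-3.1,1.87,0.1],"delta_rot":[0,0,0]},{"offset":[-3.1,1.87,0.1],"delta_rot":[0,0,0]},{"offset":[-3.1,1.87,0.1],"delta_rot":[0,0,0]},{"offset":[-3.1,1.87,0.1],"delta_rot":[0,0,0]}]' >/dev/null
python3 go.py .488 -.3245 .21 8.2
```

```text
t 2.67 p [0.5235 0.1012 0.2324] heading 91.79 j7 -0.08 grip 1.004 0.0
turn [ 1.0000e-04 -5.0000e-04  1.4589e+00] shift now [-42.44  -4.88   2.23] after turn [-9.58 41.63  2.24]
```

```bash
python3 -m inch '[{"offset":[-3.86,-0.44,0],"delta_rot":[0,0,0]},{"offset":[-3.86,-0.44,0],"delta_rot":[0,0,0]},{"offset":[-3.86,-0.44,0],"delta_rot":[0,0,0]},{"offset":[-3.86,-0.44,0],"delta_rot":[0,0,0]},{"offset":[-3.86,-0.44,0],"delta_rot":[0,0,0]},{"offset":[-3.86,-0.44,0],"delta_rot":[0,0,0]},{"offset":[-3.86,-0.44,0],"delta_rot":[0,0,0]},{"offset":[-3.86,-0.44,0],"delta_rot":[0,0,0]},{"offset":[-3.86,-0.44,0],"delta_rot":[0,0,0]},{"offset":[-3.86,-0.44,0],"delta_rot":[0,0,0]}]' >/dev/null
python3 -m inch '[{"offset":[-3.86,-0.44,0],"delta_rot":[0,0,0]},{"offset":[0,0,0],"delta_rot":[0,0,0.12]},{"offset":[0,0,0],"delta_rot":[0,0,0.12]},{"offset":[0,0,0],"delta_rot":[0,0,0.12]},{"offset":[0,0,0],"delta_rot":[0,0,0.12]},{"offset":[0,0,0],"delta_rot":[0,0,0.12]},{"offset":[0,0,0],"delta_rot":[0,0,0.12]},{"offset":[0,0,0],"delta_rot":[0,0,0.12]},{"offset":[0,0,0],"delta_rot":[0,0,0.12]}]' >/dev/null
python3 -m inch '[{"offset":[0,0,0],"delta_rot":[0,0,0.12]},{"offset":[0,0,0],"delta_rot":[0,0,0.12]},{"offset":[0,0,0],"delta_rot":[0,0,0.12]},{"offset":[0,0,0],"delta_rot":[0,0,0.12]},{"offset":[0,0,0],"delta_rot":[0,0,0.02]},{"offset":[0,0,0],"delta_rot":[0,0,0]}]' >/dev/null
python3 go.py .488 -.3245 .12 8.2
cat > tin.py <<'E'
# python3 tin.py cam zlo zhi x0 y0 : rectangle of points in the z band near (x0,y0)
from h import *
import sys
cam=sys.argv[1]; lo,hi,x0,y0=map(float,sys.argv[2:6])
pic,W=cloud(cam); cv2.imwrite(f"pics/{cam}_{bot.observe()['t']:.2f}.png",pic[...,::-1])
m=(W[...,2]>lo)&(W[...,2]<hi)&(abs(W[...,0]-x0)<.12)&(abs(W[...,1]-y0)<.1)
m=cv2.morphologyEx(m.astype(np.uint8),cv2.MORPH_OPEN,np.ones((3,3)))>0
p=W[m]; print(len(p))
if len(p)>20:
    rc=cv2.minAreaRect(p[:,:2].astype(np.float32)*1000); print(np.round(rc[0],1),np.round(rc[1],1),round(rc[2],2),"z",np.median(p[:,2]).round(4),"rgb",pic[m].mean(0).round())
E
python3 tin.py wrist .122 .145 .488 -.3245
```

```text
t 4.75 p [ 0.4876 -0.3229  0.2322] heading 8.25 j7 -0.46 grip 1.0 0.0
turn [0.0001 0.0005 0.0009] shift now [ 0.02  0.16 11.22] after turn [ 0.02  0.16 11.22]
16898
[ 490.3 -323.2] [159.1  54.3] 8.08 z 0.1313 rgb [ 49.  71. 114.]
```

```bash
python3 -m inch '[{"offset":[0.25,0.04,2],"delta_rot":[0,0,0]},{"offset":[0,0,2.5],"delta_rot":[0,0,0]},{"offset":[0,0,2.5],"delta_rot":[0,0,0]},{"offset":[0,0,2],"delta_rot":[0,0,0]},{"offset":[0,0,1.2],"delta_rot":[0,0,0]},{"offset":[0,0,1],"delta_rot":[0,0,0]},{"offset":[0,0,0],"delta_rot":[0,0,0]},{"offset":[0,0,0],"delta_rot":[0,0,0]}]'
python3 -m inch '[{"offset":[0,0,0],"delta_rot":[0,0,0]},{"offset":[0,0,0],"delta_rot":[0,0,0]},{"offset":[0,0,0],"delta_rot":[0,0,0]},{"offset":[0,0,0],"delta_rot":[0,0,0]},{"offset":[0,0,0],"delta_rot":[0,0,0]},{"offset":[0,0,0],"delta_rot":[0,0,0]},{"offset":[0,0,0],"delta_rot":[0,0,0]},{"offset":[0,0,0],"delta_rot":[0,0,0]}]' 1
python3 go.py .49 -.323 .24 8.2
```

```text
t: 5.47
eef_pos: [0.4901, -0.3235, 0.1208]
ee_rot: [0.997, 0.071, 0.0, 0.0]
wrist_force: [0.1, 0.1, 0.3]
gripper_width: 1.0
finger_force: 0.0
t: 6.13
eef_pos: [0.4905, -0.3234, 0.1214]
ee_rot: [0.997, 0.071, 0.001, 0.0]
wrist_force: [-1.3, 1.0, 10.2]
gripper_width: 0.618
finger_force: 62.7
t 6.13 p [ 0.4905 -0.3234  0.1214] heading 8.13 j7 -0.36 grip 0.618 62.7
turn [ 0.0006 -0.0013 -0.0012] shift now [ -0.02  -0.04 -11.86] after turn [ -0.04  -0.05 -11.86]
```

```bash
python3 -m inch '[{"offset":[0,0,-0.3],"delta_rot":[0,0,0]},{"offset":[0,0,-0.7],"delta_rot":[0,0,0]},{"offset":[0,0,-1.5],"delta_rot":[0,0,0]},{"offset":[0,0,-2],"delta_rot":[0,0,0]},{"offset":[0,0,-2],"delta_rot":[0,0,0]},{"offset":[0,0,-2],"delta_rot":[0,0,0]},{"offset":[0,0,-2],"delta_rot":[0,0,0]},{"offset":[0,0,-1],"delta_rot":[0,0,0]},{"offset":[0,0,-0.5],"delta_rot":[0,0,0]},{"offset":[0,0,0],"delta_rot":[0,0,0]}]'
python3 go.py .544 .39 .24 8.2; python3 - <<'E'
from h import *
pic,W=cloud("top"); pic2,_=cloud("side")
np.save("top1.npy",W)
a=np.hstack([pic[120:260,380:500],pic2[190:330,320:440]])
cv2.imwrite("pics/lift.png",cv2.resize(a,None,fx=3,fy=3)[...,::-1])
# orange top
m=(abs(W[...,2]-.092)<.007)&(abs(W[...,0]-.487)<.12)&(abs(W[...,1]+.324)<.09); p=W[m]
print(m.sum(), cv2.minAreaRect(p[:,:2].astype(np.float32)*1000) if m.sum()>9 else "")
E
```

```text
t: 6.97
eef_pos: [0.4903, -0.3232, 0.241]
ee_rot: [0.997, 0.071, 0.001, 0.0]
wrist_force: [-0.6, 0.3, -2.1]
gripper_width: 0.618
finger_force: 63.6
t 6.97 p [ 0.4903 -0.3232  0.241 ] heading 8.14 j7 -0.47 grip 0.618 63.6
turn [ 0.0004 -0.001  -0.0011] shift now [ 15.42 -69.84   0.09] after turn [ 15.49 -69.82   0.1 ]
0
```

View pics/lift.png

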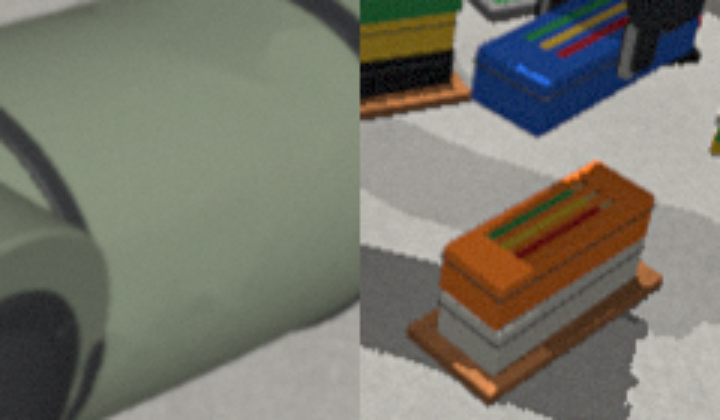

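The right crop shows blue held level (≈590,60) above the orange-on-white stack, which hasn't moved. I'm carrying it to the mat.

```bash
python3 -m inch '[{"offset":[0.3,-1.3,0],"delta_rot":[0,0,0]},{"offset":[0.6,-2.6,0],"delta_rot":[0,0,0]},{"offset":[0.77,-3.5,0],"delta_rot":[0,0,0]},{"offset":[0.77,-3.5,0],"delta_rot":[0,0,0]},{"offset":[0.77,-3.5,0],"delta_rot":[0,0,0]},{"offset":[0.77,-3.5,0],"delta_rot":[0,0,0]},{"offset":[0.77,-3.5,0],"delta_rot":[0,0,0]},{"offset":[0.77,-3.5,0],"delta_rot":[0,0,0]},{"offset":[0.77,-3.5,0],"delta_rot":[0,0,0]},{"offset":[0.77,-3.5,0],"delta_rot":[0,0,0]}]' >/dev/null
python3 -m inch '[{"offset":[0.77,-3.5,0],"delta_rot":[0,0,0]},{"offset":[0.77,-3.5,0],"delta_rot":[0,0,0]},{"offset":[0.77,-3.5,0],"delta_rot":[0,0,0]},{"offset":[0.77,-3.5,0],"delta_rot":[0,0,0]},{"offset":[0.77,-3.5,0],"delta_rot":[0,0,0]},{"offset":[0.77,-3.5,0],"delta_rot":[0,0,0]},{"offset":[0.77,-3.5,0],"delta_rot":[0,0,0]},{"offset":[0.77,-3.5,0],"delta_rot":[0,0,0]},{"offset":[0.77,-3.5,0],"delta_rot":[0,0,0]},{"offset":[0.5,-2.5,0],"delta_rot":[0,0,0]}]' >/dev/null
python3 -m inch '[{"offset":[0.1,-1,0],"delta_rot":[0,0,0]},{"offset":[0,0,0],"delta_rot":[0,0,0]}]'
python3 go.py .544 .39 .033 8.2
```

```text
t: 8.9
eef_pos: [0.539, 0.3622, 0.2384]
ee_rot: [0.997, 0.073, -0.001, 0.001]
wrist_force: [0.1, 0.7, -3.4]
gripper_width: 0.622
finger_force: 63.7
t 8.9 p [0.539  0.3622 0.2384] heading 8.32 j7 -1.6 grip 0.622 63.7
turn [0.001  0.0017 0.0021] shift now [ 0.94 -2.7  20.53] after turn [ 0.89 -2.68 20.54]
```

```bash
python3 -m inch '[{"offset":[0.4,-1.3,2],"delta_rot":[0,0,0]},{"offset":[0.4,-1.3,3.2],"delta_rot":[0,0,0]},{"offset":[0,0,3.2],"delta_rot":[0,0,0]},{"offset":[0,0,3.2],"delta_rot":[0,0,0]},{"offset":[0,0,3.2],"delta_rot":[0,0,0]},{"offset":[0,0,2.5],"delta_rot":[0,0,0]},{"offset":[0,0,1.5],"delta_rot":[0,0,0]},{"offset":[0,0,0.8],"delta_rot":[0,0,0]},{"offset":[0,0,0.4],"delta_rot":[0,0,0]},{"offset":[0,0,0],"delta_rot":[0,0,0]}]'
python3 -m inch '[{"offset":[0,0,0.2],"delta_rot":[0,0,0]},{"offset":[0,0,0.15],"delta_rot":[0,0,0]},{"offset":[0,0,0.1],"delta_rot":[0,0,0]},{"offset":[0,0,0],"delta_rot":[0,0,0]}]'
```

```text
t: 9.73
eef_pos: [0.5445, 0.3862, 0.0405]
ee_rot: [0.998, 0.071, 0.0, 0.0]
wrist_force: [0.1, 0.2, -2.3]
gripper_width: 0.62
finger_force: 63.7
t: 10.07
eef_pos: [0.5443, 0.3868, 0.0362]
ee_rot: [0.997, 0.071, 0.0, -0.0]
wrist_force: [0.2, -0.4, -3.3]
gripper_width: 0.617
finger_force: 63.7
```

```bash
python3 -m inch '[{"offset":[0,0,0.12],"delta_rot":[0,0,0]},{"offset":[0,0,0.1],"delta_rot":[0,0,0]},{"offset":[0,0,0],"delta_rot":[0,0,0]},{"offset":[0,0,0],"delta_rot":[0,0,0]}]'
```

```text
t: 10.4
eef_pos: [0.5442, 0.3866, 0.0336]
ee_rot: [0.997, 0.071, -0.0, 0.0]
wrist_force: [0.1, -0.0, -2.4]
gripper_width: 0.62
finger_force: 63.7
```

```bash
python3 -m inch '[{"offset":[0,0,0.1],"delta_rot":[0,0,0]},{"offset":[0,0,0],"delta_rot":[0,0,0]},{"offset":[0,0,0],"delta_rot":[0,0,0]}]'; python3 -m inch '[{"offset":[0,0,0.1],"delta_rot":[0,0,0]},{"offset":[0,0,0],"delta_rot":[0,0,0]},{"offset":[0,0,0],"delta_rot":[0,0,0]}]'
```

```text
t: 10.65
eef_pos: [0.5443, 0.3866, 0.0334]
ee_rot: [0.997, 0.071, 0.0, -0.0]
wrist_force: [-5.0, -1.1, 10.4]
gripper_width: 0.622
finger_force: 65.4
t: 10.9
eef_pos: [0.5443, 0.3866, 0.0333]
ee_rot: [0.997, 0.071, -0.0, -0.0]
wrist_force: [-12.8, -3.9, 28.0]
gripper_width: 0.621
finger_force: 67.4
```

Contact. I'll release, wait, and retreat.

```bash
python3 -m inch '[{"offset":[0,0,-0.1],"delta_rot":[0,0,0]},{"offset":[0,0,0],"delta_rot":[0,0,0]},{"offset":[0,0,0],"delta_rot":[0,0,0]},{"offset":[0,0,0],"delta_rot":[0,0,0]},{"offset":[0,0,0],"delta_rot":[0,0,0]},{"offset":[0,0,0],"delta_rot":[0,0,0]},{"offset":[0,0,0],"delta_rot":[0,0,0]},{"offset":[0,0,0],"delta_rot":[0,0,0]}]' 0
python3 -m inch '[{"offset":[0,0,-0.8],"delta_rot":[0,0,0]},{"offset":[0,0,-1.5],"delta_rot":[0,0,0]},{"offset":[0,0,-3],"delta_rot":[0,0,0]},{"offset":[0,0,-3.5],"delta_rot":[0,0,0]},{"offset":[0,0,-3.5],"delta_rot":[0,0,0]},{"offset":[0,0,-3.5],"delta_rot":[0,0,0]},{"offset":[0,0,-3],"delta_rot":[0,0,0]},{"offset":[0,0,-1.5],"delta_rot":[0,0,0]},{"offset":[0,0,0],"delta_rot":[0,0,0]}]'
python3 go.py .488 -.3245 .22 8.2; python3 tin.py wrist .036 .055 .544 .388;  python3 tin.py top .08 .1 .488 -.3245;  python3 tin.py side .08 .1 .488 -.3245
```

```text
t: 11.57
eef_pos: [0.5442, 0.3865, 0.0325]
ee_rot: [0.997, 0.071, -0.0, 0.0]
wrist_force: [0.2, -0.2, 0.1]
gripper_width: 1.003
finger_force: 0.0
t: 12.32
eef_pos: [0.5455, 0.3867, 0.2409]
ee_rot: [0.998, 0.071, 0.002, -0.002]
wrist_force: [1.0, -0.5, -0.4]
gripper_width: 1.008
finger_force: 0.0
t 12.32 p [0.5455 0.3867 0.2409] heading 8.1 j7 -1.64 grip 1.008 0.0
turn [-0.003  -0.005  -0.0018] shift now [-15.72  69.61   1.81] after turn [-15.83  69.57   2.09]
8916
[543.3 386.5] [158.9  54.2] 8.01 z 0.0409 rgb [40. 58. 95.]
1725
[ 485.3 -320. ] [161.1  56. ] 5.58 z 0.0916 rgb [191. 125.  68.]
1556
[ 484.4 -323.1] [161.1  54.9] 5.54 z 0.0913 rgb [213. 126.  43.]
```

```bash
python3 -m inch '[{"offset":[-0.78,3.5,0],"delta_rot":[0,0,0]},{"offset":[-0.78,3.5,0],"delta_rot":[0,0,0]},{"offset":[-0.78,3.5,0],"delta_rot":[0,0,0]},{"offset":[-0.78,3.5,0],"delta_rot":[0,0,0]},{"offset":[-0.78,3.5,0],"delta_rot":[0,0,0]},{"offset":[-0.78,3.5,0],"delta_rot":[0,0,0]},{"offset":[-0.78,3.5,0],"delta_rot":[0,0,0]},{"offset":[-0.78,3.5,0],"delta_rot":[0,0,0]},{"offset":[-0.78,3.5,0],"delta_rot":[0,0,0]},{"offset":[-0.78,3.5,0],"delta_rot":[0,0,0]}]' >/dev/null
python3 -m inch '[{"offset":[-0.78,3.5,0],"delta_rot":[0,0,0]},{"offset":[-0.78,3.5,0],"delta_rot":[0,0,0]},{"offset":[-0.78,3.5,0],"delta_rot":[0,0,0]},{"offset":[-0.78,3.5,0],"delta_rot":[0,0,0]},{"offset":[-0.78,3.5,0],"delta_rot":[0,0,0]},{"offset":[-0.78,3.5,0],"delta_rot":[0,0,0]},{"offset":[-0.78,3.5,0],"delta_rot":[0,0,0]},{"offset":[-0.78,3.5,0],"delta_rot":[0,0,0]},{"offset":[-0.78,3.5,0],"delta_rot":[0,0,0]},{"offset":[-0.7,3,0],"delta_rot":[0,0,0.045]}]' >/dev/null
python3 -m inch '[{"offset":[0,0,2],"delta_rot":[0,0,0]},{"offset":[0,0,0],"delta_rot":[0,0,0]},{"offset":[0,0,0],"delta_rot":[0,0,0]}]' > /dev/null
python3 tin.py wrist .083 .105 .487 -.3225; python3 go.py .487 -.3225 .08 5.6
```

```text
14163
[ 487.9 -320.9] [158.5  54.2] 5.86 z 0.092 rgb [138.  82.  39.]
t 14.43 p [ 0.4886 -0.3228  0.2154] heading 5.57 j7 -0.48 grip 0.999 0.0
turn [-0.0007  0.0012 -0.0005] shift now [-0.14 -0.03 13.54] after turn [-0.16 -0.04 13.54]
```

```bash
python3 -m inch '[{"offset":[-0.08,-0.12,2],"delta_rot":[0,0,0]},{"offset":[0,0,3],"delta_rot":[0,0,0]},{"offset":[0,0,3],"delta_rot":[0,0,0]},{"offset":[0,0,2.5],"delta_rot":[0,0,0]},{"offset":[0,0,1.6],"delta_rot":[0,0,0]},{"offset":[0,0,1],"delta_rot":[0,0,0]},{"offset":[0,0,0.3],"delta_rot":[0,0,0]},{"offset":[0,0,0],"delta_rot":[0,0,0]},{"offset":[0,0,0],"delta_rot":[0,0,0]}]'
python3 -m inch '[{"offset":[0,0,0],"delta_rot":[0,0,0]},{"offset":[0,0,0],"delta_rot":[0,0,0]},{"offset":[0,0,0],"delta_rot":[0,0,0]},{"offset":[0,0,0],"delta_rot":[0,0,0]},{"offset":[0,0,0],"delta_rot":[0,0,0]},{"offset":[0,0,0],"delta_rot":[0,0,0]},{"offset":[0,0,0],"delta_rot":[0,0,0]},{"offset":[0,0,0],"delta_rot":[0,0,0]}]' 1
python3 -m inch '[{"offset":[0,0,-0.3],"delta_rot":[0,0,0]},{"offset":[0,0,-0.7],"delta_rot":[0,0,0]},{"offset":[0,0,-1.5],"delta_rot":[0,0,0]},{"offset":[0,0,-2.5],"delta_rot":[0,0,0]},{"offset":[0,0,-3],"delta_rot":[0,0,0]},{"offset":[0,0,-3],"delta_rot":[0,0,0]},{"offset":[0,0,-3],"delta_rot":[0,0,0]},{"offset":[0,0,-1.5],"delta_rot":[0,0,0]},{"offset":[0,0,-0.5],"delta_rot":[0,0,0]},{"offset":[0,0,0],"delta_rot":[0,0,0]}]'
python3 tin.py side .04 .064 .487 -.3225;python3 go.py .5392 .242 .24 -1.7
```

```text
t: 15.18
eef_pos: [0.4884, -0.3223, 0.0827]
ee_rot: [0.999, 0.049, 0.001, 0.0]
wrist_force: [0.8, -0.5, 0.6]
gripper_width: 1.0
finger_force: 0.0
t: 15.85
eef_pos: [0.4882, -0.3224, 0.0826]
ee_rot: [0.999, 0.048, 0.001, 0.0]
wrist_force: [-1.2, 2.8, 11.7]
gripper_width: 0.613
finger_force: 62.6
t: 16.68
eef_pos: [0.4881, -0.3223, 0.2427]
ee_rot: [0.999, 0.048, 0.001, 0.0]
wrist_force: [0.2, -0.1, -2.8]
gripper_width: 0.617
finger_force: 63.4
1521
[ 485.7 -324.2] [162.7  55.6] 7.6 z 0.0513 rgb [110. 107.  95.]
t 16.73 p [ 0.4878 -0.3219  0.2414] heading 5.56 j7 -0.51 grip 0.622 63.4
turn [-0.0003 -0.0002  0.1267] shift now [ 10.58 -55.63   0.16] after turn [  3.46 -56.52   0.14]
```

```bash
python3 -m inch '[{"offset":[0,0,0],"delta_rot":[0,0,0.04]},{"offset":[0,0,0],"delta_rot":[0,0,0.05]},{"offset":[0,0,0],"delta_rot":[0,0,0.037]},{"offset":[0.15,-1.5,0],"delta_rot":[0,0,0]},{"offset":[0.2,-2.5,0],"delta_rot":[0,0,0]},{"offset":[0.22,-3.5,0],"delta_rot":[0,0,0]},{"offset":[0.22,-3.5,0],"delta_rot":[0,0,0]},{"offset":[0.22,-3.5,0],"delta_rot":[0,0,0]},{"offset":[0.22,-3.5,0],"delta_rot":[0,0,0]},{"offset":[0.22,-3.5,0],"delta_rot":[0,0,0]}]' >/dev/null
python3 -m inch '[{"offset":[0.22,-3.5,0],"delta_rot":[0,0,0]},{"offset":[0.22,-3.5,0],"delta_rot":[0,0,0]},{"offset":[0.22,-3.5,0],"delta_rot":[0,0,0]},{"offset":[0.22,-3.5,0],"delta_rot":[0,0,0]},{"offset":[0.22,-3.5,0],"delta_rot":[0,0,0]},{"offset":[0.22,-3.5,0],"delta_rot":[0,0,0]},{"offset":[0.22,-3.5,0],"delta_rot":[0,0,0]},{"offset":[0.22,-3.5,0],"delta_rot":[0,0,0]},{"offset":[0.22,-3.5,0],"delta_rot":[0,0,0]},{"offset":[0.2,-2.5,0],"delta_rot":[0,0,0]}]' >/dev/null
python3 -m inch '[{"offset":[0,-0.8,0],"delta_rot":[0,0,0]},{"offset":[0,0,0],"delta_rot":[0,0,0]},{"offset":[0,0,0],"delta_rot":[0,0,0]}]'
python3 go.py .5392 .242 .0376 -1.7; python3 tin.py top .04 .064 .487 -.3225
python3 - <<'E'
from h import *
for cam in ("top",):
    pic,W=cloud(cam); x,y,z=W[...,0],W[...,1],W[...,2]
    m=(abs(x-.541)<.15)&(abs(y-.312)<.16)&(z>.0115)&(z<.025)
E
```

```text
t: 18.65
eef_pos: [0.5407, 0.2386, 0.2405]
ee_rot: [1.0, -0.015, -0.001, 0.001]
wrist_force: [-0.1, -0.7, -1.7]
gripper_width: 0.619
finger_force: 63.5
t 18.65 p [0.5407 0.2386 0.2405] heading -1.75 j7 -1.55 grip 0.619 63.5
turn [ 0.0017  0.0012 -0.0008] shift now [-0.14 -0.38 20.29] after turn [-0.16 -0.34 20.29]
1580
[ 487.2 -320.1] [161.4  55.4] 7.64 z 0.0516 rgb [200. 194. 175.]
```

```bash
python3 -m inch '[{"offset":[-0.1,-0.2,2],"delta_rot":[0,0,0]},{"offset":[0,-0.15,3.2],"delta_rot":[0,0,0]},{"offset":[0,0,3.2],"delta_rot":[0,0,0]},{"offset":[0,0,3.2],"delta_rot":[0,0,0]},{"offset":[0,0,3],"delta_rot":[0,0,0]},{"offset":[0,0,2.4],"delta_rot":[0,0,0]},{"offset":[0,0,1.5],"delta_rot":[0,0,0]},{"offset":[0,0,0.8],"delta_rot":[0,0,0]},{"offset":[0,0,0.5],"delta_rot":[0,0,0]},{"offset":[0,0,0],"delta_rot":[0,0,0]}]'
python3 -m inch '[{"offset":[0,0,0],"delta_rot":[0,0,0]},{"offset":[0,0,0.15],"delta_rot":[0,0,0]},{"offset":[0,0,0],"delta_rot":[0,0,0]},{"offset":[0,0,0],"delta_rot":[0,0,0]}]'
```

```text
t: 19.58
eef_pos: [0.5405, 0.2425, 0.0437]
ee_rot: [1.0, -0.015, 0.0, 0.0]
wrist_force: [0.2, 0.6, -1.6]
gripper_width: 0.621
finger_force: 63.5
t: 19.92
eef_pos: [0.5404, 0.2432, 0.0426]
ee_rot: [1.0, -0.015, 0.0, -0.0]
wrist_force: [-0.2, -0.4, -2.7]
gripper_width: 0.619
finger_force: 63.5
```

```bash
python3 -m inch '[{"offset":[0,0,0.2],"delta_rot":[0,0,0]},{"offset":[0,0,0.15],"delta_rot":[0,0,0]},{"offset":[0,0,0],"delta_rot":[0,0,0]},{"offset":[0,0,0],"delta_rot":[0,0,0]}]';python3 -m inch '[{"offset":[0,0,0.1],"delta_rot":[0,0,0]},{"offset":[0,0,0],"delta_rot":[0,0,0]},{"offset":[0,0,0],"delta_rot":[0,0,0]}]'
```

```text
t: 20.25
eef_pos: [0.5402, 0.2429, 0.0385]
ee_rot: [1.0, -0.015, -0.0, 0.0]
wrist_force: [0.2, -0.2, -1.3]
gripper_width: 0.619
finger_force: 63.5
t: 20.5
eef_pos: [0.5404, 0.2429, 0.0376]
ee_rot: [1.0, -0.015, 0.0, -0.0]
wrist_force: [0.7, 0.1, -1.4]
gripper_width: 0.619
finger_force: 63.7
```

```bash
python3 -m inch '[{"offset":[0,0,0.05],"delta_rot":[0,0,0]},{"offset":[0,0,0],"delta_rot":[0,0,0]},{"offset":[0,0,0],"delta_rot":[0,0,0]}]'; python3 -m inch '[{"offset":[0,0,0],"delta_rot":[0,0,0]},{"offset":[0,0,0],"delta_rot":[0,0,0]},{"offset":[0,0,0],"delta_rot":[0,0,0]},{"offset":[0,0,0],"delta_rot":[0,0,0]},{"offset":[0,0,0],"delta_rot":[0,0,0]},{"offset":[0,0,0],"delta_rot":[0,0,0]},{"offset":[0,0,0],"delta_rot":[0,0,0]},{"offset":[0,0,0],"delta_rot":[0,0,0]}]' 0.15
python3 -m inch '[{"offset":[0,0,-0.8],"delta_rot":[0,0,0]},{"offset":[0,0,-1.5],"delta_rot":[0,0,0]},{"offset":[0,0,-3],"delta_rot":[0,0,0]},{"offset":[0,0,-3.5],"delta_rot":[0,0,0]},{"offset":[0,0,-3.5],"delta_rot":[0,0,0]},{"offset":[0,0,-3],"delta_rot":[0,0,0]},{"offset":[0,0,-1.5],"delta_rot":[0,0,0]},{"offset":[0,0,0],"delta_rot":[0,0,0]}]'
python3 tin.py wrist .036 .06 .54 .2425; python3 go.py .5433 .3866 .12 8.0
```

```text
t: 20.75
eef_pos: [0.5403, 0.2429, 0.0376]
ee_rot: [1.0, -0.015, 0.0, -0.0]
wrist_force: [-3.3, -0.5, 9.2]
gripper_width: 0.622
finger_force: 64.8
t: 21.42
eef_pos: [0.5402, 0.2429, 0.0371]
ee_rot: [1.0, -0.015, -0.0, 0.0]
wrist_force: [0.6, -0.3, -0.5]
gripper_width: 0.852
finger_force: 0.0
t: 22.08
eef_pos: [0.5415, 0.243, 0.2098]
ee_rot: [1.0, -0.015, 0.002, -0.001]
wrist_force: [-0.7, -0.2, -0.4]
gripper_width: 0.853
finger_force: 0.0
10860
[538.2 243. ] [ 54.2 158.5] 88.49 z 0.0441 rgb [115.  68.  32.]
t 22.13 p [0.5408 0.2431 0.2077] heading -1.74 j7 -1.53 grip 0.853 0.0
turn [-0.0019 -0.0027 -0.17  ] shift now [ -0.2  -14.33   8.8 ] after turn [  2.25 -14.18   8.77]
```

```bash
python3 -m inch '[{"offset":[0,0,0],"delta_rot":[0,0,-0.085]},{"offset":[0,0,0],"delta_rot":[0,0,-0.085]},{"offset":[0.4,-2.4,0],"delta_rot":[0,0,0]},{"offset":[0.5,-3.2,0],"delta_rot":[0,0,0]},{"offset":[0.5,-3.2,0],"delta_rot":[0,0,0]},{"offset":[0.45,-3.2,0],"delta_rot":[0,0,0]},{"offset":[0.4,-2.2,0],"delta_rot":[0,0,0]},{"offset":[0,0,0],"delta_rot":[0,0,0]},{"offset":[0,0,0],"delta_rot":[0,0,0]}]' 0
python3 tin.py wrist .036 .055 .544 .388; python3 go.py .5433 .3866 .032 8.0
```

```text
t: 22.88
eef_pos: [0.5421, 0.3873, 0.2044]
ee_rot: [0.998, 0.071, -0.0, 0.001]
wrist_force: [0.4, -1.3, 0.3]
gripper_width: 0.998
finger_force: 0.0
11188
[544.9 385.5] [158.5  54.3] 7.97 z 0.0435 rgb [ 43.  62. 101.]
t 22.93 p [0.5425 0.386  0.2047] heading 7.99 j7 -1.61 grip 1.004 0.0
turn [ 0.0012  0.0006 -0.0001] shift now [ 0.09 -0.07 17.27] after turn [ 0.08 -0.05 17.27]
```

```bash
python3 -m inch '[{"offset":[0.18,0,2],"delta_rot":[0,0,0]},{"offset":[0,0,3],"delta_rot":[0,0,0]},{"offset":[0,0,3],"delta_rot":[0,0,0]},{"offset":[0,0,3],"delta_rot":[0,0,0]},{"offset":[0,0,3],"delta_rot":[0,0,0]},{"offset":[0,0,1.7],"delta_rot":[0,0,0]},{"offset":[0,0,1],"delta_rot":[0,0,0]},{"offset":[0,0,0.4],"delta_rot":[0,0,0]},{"offset":[0,0,0],"delta_rot":[0,0,0]},{"offset":[0,0,0],"delta_rot":[0,0,0]}]'
python3 -m inch '[{"offset":[0,0,0],"delta_rot":[0,0,0]},{"offset":[0,0,0],"delta_rot":[0,0,0]},{"offset":[0,0,0],"delta_rot":[0,0,0]},{"offset":[0,0,0],"delta_rot":[0,0,0]},{"offset":[0,0,0],"delta_rot":[0,0,0]},{"offset":[0,0,0],"delta_rot":[0,0,0]},{"offset":[0,0,0],"delta_rot":[0,0,0]},{"offset":[0,0,0],"delta_rot":[0,0,0]}]' 1
python3 -m inch '[{"offset":[0,0,-0.3],"delta_rot":[0,0,0]},{"offset":[0,0,-0.7],"delta_rot":[0,0,0]},{"offset":[0,0,-2],"delta_rot":[0,0,0]},{"offset":[0,0,-3],"delta_rot":[0,0,0]},{"offset":[0,0,-3.5],"delta_rot":[0,0,0]},{"offset":[0,0,-3.5],"delta_rot":[0,0,0]},{"offset":[0,0,-3.5],"delta_rot":[0,0,0]},{"offset":[0,0,-3],"delta_rot":[0,0,0]},{"offset":[0,0,-1.2],"delta_rot":[0,0,0]},{"offset":[0,0,0],"delta_rot":[0,0,0]}]'
python3 go.py .487 -.322 .24 7.6
```

```text
t: 23.77
eef_pos: [0.5453, 0.387, 0.0355]
ee_rot: [0.998, 0.07, 0.001, -0.0]
wrist_force: [0.3, -0.6, 0.0]
gripper_width: 1.001
finger_force: 0.0
t: 24.43
eef_pos: [0.5449, 0.3872, 0.0352]
ee_rot: [0.998, 0.07, 0.0, -0.0]
wrist_force: [-3.3, -0.1, 9.7]
gripper_width: 0.619
finger_force: 62.8
t: 25.27
eef_pos: [0.5454, 0.3872, 0.2442]
ee_rot: [0.998, 0.07, 0.002, -0.001]
wrist_force: [0.2, 0.3, -3.0]
gripper_width: 0.624
finger_force: 64.0
t 25.27 p [0.5454 0.3872 0.2442] heading 8.01 j7 -1.63 grip 0.624 64.0
turn [-0.0023 -0.0034  0.0071] shift now [-15.66  69.42   0.21] after turn [-15.17  69.53   0.42]
```

```bash
python3 -m inch '[{"offset":[-0.3,1.5,0],"delta_rot":[0,0,0]},{"offset":[-0.6,2.6,0],"delta_rot":[0,0,0]},{"offset":[-0.78,3.5,0],"delta_rot":[0,0,0]},{"offset":[-0.78,3.5,0],"delta_rot":[0,0,0]},{"offset":[-0.78,3.5,0],"delta_rot":[0,0,0]},{"offset":[-0.78,3.5,0],"delta_rot":[0,0,0]},{"offset":[-0.78,3.5,0],"delta_rot":[0,0,0]},{"offset":[-0.78,3.5,0],"delta_rot":[0,0,0]},{"offset":[-0.78,3.5,0],"delta_rot":[0,0,0]},{"offset":[-0.78,3.5,0],"delta_rot":[0,0,0]}]' >/dev/null
python3 -m inch '[{"offset":[-0.78,3.5,0],"delta_rot":[0,0,0]},{"offset":[-0.78,3.5,0],"delta_rot":[0,0,0]},{"offset":[-0.78,3.5,0],"delta_rot":[0,0,0]},{"offset":[-0.78,3.5,0],"delta_rot":[0,0,0]},{"offset":[-0.78,3.5,0],"delta_rot":[0,0,0]},{"offset":[-0.78,3.5,0],"delta_rot":[0,0,0]},{"offset":[-0.78,3.5,0],"delta_rot":[0,0,0]},{"offset":[-0.78,3.5,0],"delta_rot":[0,0,0]},{"offset":[-0.78,3.5,0],"delta_rot":[0,0,0]},{"offset":[-0.6,2.5,0],"delta_rot":[0,0,0]}]' >/dev/null
python3 -m inch '[{"offset":[-0.4,1.3,0],"delta_rot":[0,0,0.007]},{"offset":[0,0,0],"delta_rot":[0,0,0]},{"offset":[0,0,0],"delta_rot":[0,0,0]}]' 
python3 go.py .489 -.3215 .0832 7.6; python3 tin.py side .04 .064 .487 -.3225
```

```text
t: 27.18
eef_pos: [0.4875, -0.3017, 0.2398]
ee_rot: [0.998, 0.066, -0.001, -0.0]
wrist_force: [-0.1, 1.1, -2.6]
gripper_width: 0.62
finger_force: 63.8
t 27.18 p [ 0.4875 -0.3017  0.2398] heading 7.53 j7 -0.5 grip 0.62 63.8
turn [-0.001   0.0018 -0.0013] shift now [-0.08  2.   15.66] after turn [-0.11  1.98 15.66]
1525
[ 484.8 -324.2] [162.1  55.5] 7.54 z 0.0514 rgb [113. 109.  98.]
```

```bash
python3 -m inch '[{"offset":[-0.1,1,0],"delta_rot":[0,0,0]},{"offset":[0,1,1.5],"delta_rot":[0,0,0]},{"offset":[0,0,2.8],"delta_rot":[0,0,0]},{"offset":[0,0,3],"delta_rot":[0,0,0]},{"offset":[0,0,3],"delta_rot":[0,0,0]},{"offset":[0,0,2.2],"delta_rot":[0,0,0]},{"offset":[0,0,1.3],"delta_rot":[0,0,0]},{"offset":[0,0,0.8],"delta_rot":[0,0,0]},{"offset":[0,0,0],"delta_rot":[0,0,0]},{"offset":[0,0,0],"delta_rot":[0,0,0]}]'
python3 go.py .489 -.3215 .0832 7.6
```

```text
t: 28.07
eef_pos: [0.4903, -0.3217, 0.0958]
ee_rot: [0.998, 0.067, 0.0, 0.0]
wrist_force: [-0.2, 0.2, -2.2]
gripper_width: 0.616
finger_force: 63.8
t 28.07 p [ 0.4903 -0.3217  0.0958] heading 7.63 j7 -0.34 grip 0.616 63.8
turn [ 0.0005 -0.0005  0.0005] shift now [-0.13 -0.04  1.26] after turn [-0.13 -0.04  1.26]
```

```bash
python3 -m inch '[{"offset":[-0.12,0,0.3],"delta_rot":[0,0,0]},{"offset":[0,0,0.3],"delta_rot":[0,0,0]},{"offset":[0,0,0.2],"delta_rot":[0,0,0]},{"offset":[0,0,0.15],"delta_rot":[0,0,0]},{"offset":[0,0,0.1],"delta_rot":[0,0,0]},{"offset":[0,0,0],"delta_rot":[0,0,0]},{"offset":[0,0,0],"delta_rot":[0,0,0]},{"offset":[0,0,0],"delta_rot":[0,0,0]}]'; python3 -m inch '[{"offset":[0,0,0.1],"delta_rot":[0,0,0]},{"offset":[0,0,0],"delta_rot":[0,0,0]},{"offset":[0,0,0],"delta_rot":[0,0,0]}]'
```

```text
t: 28.73
eef_pos: [0.4888, -0.3218, 0.0847]
ee_rot: [0.998, 0.066, 0.0, 0.0]
wrist_force: [-0.7, 0.2, -3.0]
gripper_width: 0.618
finger_force: 63.8
t: 28.98
eef_pos: [0.4888, -0.3217, 0.0836]
ee_rot: [0.998, 0.066, -0.0, -0.0]
wrist_force: [0.0, 0.0, -2.5]
gripper_width: 0.62
finger_force: 63.8
```

```bash
python3 -m inch '[{"offset":[0,0,0.06],"delta_rot":[0,0,0]},{"offset":[0,0,0],"delta_rot":[0,0,0]},{"offset":[0,0,0],"delta_rot":[0,0,0]}]'
```

```text
t: 29.23
eef_pos: [0.4888, -0.3218, 0.0832]
ee_rot: [0.998, 0.066, 0.0, 0.0]
wrist_force: [-1.0, 1.2, 3.3]
gripper_width: 0.621
finger_force: 64.3
```

Contact. I'll release, retreat, and verify.

```bash
python3 -m inch '[{"offset":[0,0,0],"delta_rot":[0,0,0]},{"offset":[0,0,0],"delta_rot":[0,0,0]},{"offset":[0,0,0],"delta_rot":[0,0,0]},{"offset":[0,0,0],"delta_rot":[0,0,0]},{"offset":[0,0,0],"delta_rot":[0,0,0]},{"offset":[0,0,0],"delta_rot":[0,0,0]},{"offset":[0,0,0],"delta_rot":[0,0,0]},{"offset":[0,0,0],"delta_rot":[0,0,0]}]' 0
python3 -m inch '[{"offset":[0,0,-0.8],"delta_rot":[0,0,0]},{"offset":[0,0,-1.5],"delta_rot":[0,0,0]},{"offset":[0,0,-3],"delta_rot":[0,0,0]},{"offset":[0,0,-3],"delta_rot":[0,0,0]},{"offset":[0,0,-3],"delta_rot":[0,0,0]},{"offset":[0,0,-2],"delta_rot":[0,0,0]},{"offset":[0,0,-1],"delta_rot":[0,0,0]},{"offset":[0,0,0],"delta_rot":[0,0,0]},{"offset":[0,0,0],"delta_rot":[0,0,0]}]'
python3 tin.py wrist .083 .105 .487 -.3225; python3 tin.py side .083 .1 .487 -.3225; python3 tin.py top .036 .06 .539 .2425
python3 - <<'E'
import cv2,glob,os
f=max(glob.glob("pics/side_*.png"),key=os.path.getmtime); a=cv2.imread(f)[140:330,200:440]
cv2.imwrite("pics/end.png",cv2.resize(a,None,fx=3,fy=3))
E
```

```text
t: 29.9
eef_pos: [0.4888, -0.3218, 0.083]
ee_rot: [0.998, 0.066, 0.0, 0.0]
wrist_force: [0.9, -0.1, -0.0]
gripper_width: 0.998
finger_force: 0.0
t: 30.65
eef_pos: [0.4888, -0.3215, 0.2259]
ee_rot: [0.998, 0.066, 0.0, -0.0]
wrist_force: [1.4, 0.7, -0.9]
gripper_width: 1.004
finger_force: 0.0
13148
[ 488.1 -321.4] [158.3  54.2] 7.6 z 0.0905 rgb [ 49.  70. 113.]
1471
[ 486.1 -323.3] [161.8  55. ] 8.12 z 0.0915 rgb [ 46.  69. 115.]
0
```

View pics/end.png

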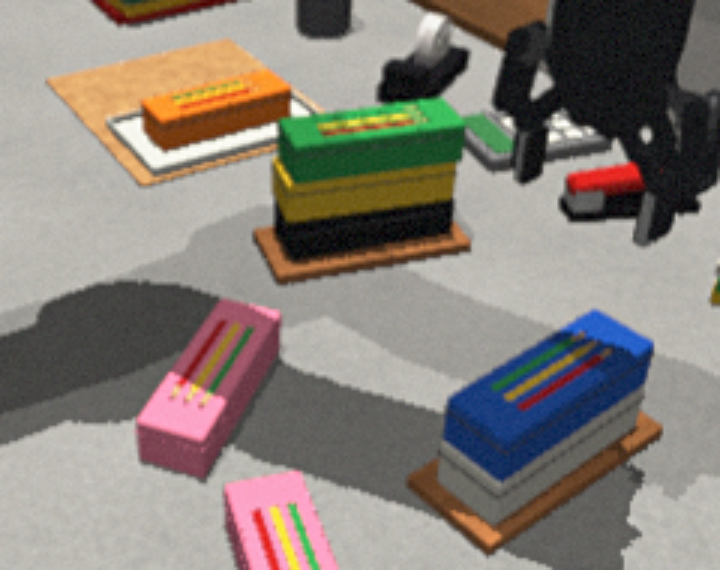

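The picture shows blue square on white at (545,410), orange flat in the tray at (217,107), and the gripper clear. I'm handing the job in.

```bash
python3 -c "
from bench import bot
print(bot.sign_off())"
```

```text
the job is handed in; nothing more can be done
None
```

I handed the job in at about 31 s of the 72 s allowed: the final camera check shows the orange tin flat in the white tray and the blue tin back squarely on the white one, which has not moved noticeably; sign-off returned no verdict.

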